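# Shut the valve with the T-shaped handle in its covered valve box

### The job

Push the cover of the compressed-air valve box all the way open, to the right, so that the three valve handles show. Then push the one T-shaped handle, marked by the crossbar at its end, over to its other side, away from the robot, until it is fully shut. Leave the two plain handles as they are, and neither pick up nor shift the things lying about; nothing needs to be gripped.

Things in the scene. Friction and masses are not known exactly. Their poses are not given: they have to be found in the camera images.
- valve_box: Fixed grey steel box, open-topped: 150 (x) x 190 (y) x 84 mm high, walls and floor 5 mm. Origin: centre of its underside, on the bench; x to its back (away from the robot), y to its left, z up. Two rails (lips 92 mm high, 168 mm apart outside) run along its front and back and on to its right, to posts at y = -275 mm. Brass union, 22 mm long, on its left. Yaw up to 0.15 rad either way.
- cover (a joint): Slide of the dark steel cover along the box's -y (to its right): 0 = box fully covered, 0.18 = fully open against the stop, cover resting on the rails beside the box. Starts nearly shut (0 to 0.015). It stays where it is left; friction about 3 N. It cannot lift off.
- cover_panel (a point): Centre of the top face of the cover's raised panel, 110 mm above the bench. Axes as the box. The cover is a plate 158 (x) x 190 (y) x 4 mm, top 88.5 mm above the bench; the panel stands 21 mm above that and measures 110 (x) x 100 (y) mm. Its left end face, the one to push, lies 50 mm to the left (+y of the box) of this point.
- handle_tee (a joint): Hinge of the marked, T-shaped handle; its axis is the box's y. 0 = open, the handle leans 0.5 rad from upright toward the robot (-x of the box); 1.0 = shut, it leans 0.5 rad the other way, against its stop. Starts at 0 to 0.12. It stays where it is left; friction 0.10 N m (about 3 N at the crossbar).
- tee_end (a point): Centre of the crossbar at the end of the marked handle, 44 mm from the pivot. The crossbar is a round steel bar 40 mm long and 12 mm thick along the box's y; it reaches 50 mm from the pivot. The handle below it is a round steel rod 10 mm thick.
- tee_pivot (a point): Pivot of the marked handle, 32 mm above the bench. Its brass valve body is 40 (x) x 26 (y) mm, its fork reaches 7 mm above the pivot. The three pivots stand in a row along the box's y, at x = +20 mm and y = -60, 0, +60 mm of the box: 90 mm behind the inner face of its front wall. Which of the three places is the marked one varies.
- handle_plain_1 (a joint): Hinge of a plain handle: the same rod, 49 mm long from the pivot, without the crossbar. Values as for handle_tee. Starts at 0 to 0.08 and is to stay so.
- plain_1_pivot (a point): Pivot of that plain handle; measures as for tee_pivot.
- handle_plain_2 (a joint): Hinge of the other plain handle; as handle_plain_1.
- plain_2_pivot (a point): Pivot of the other plain handle; measures as for tee_pivot.
- sanding_block: Loose cork sanding block 46 x 76 x 26 mm to the right of the rails, to be left alone.
- tape_roll: Loose roll of paper tape, 70 mm across, 19 mm high, behind the rails, to be left alone.
- card_box: Loose small brown card box 48 x 64 x 28 mm behind the rails, to be left alone.
- pliers: Loose blue-handled pliers 51 x 156 x 12 mm on the bench behind the box, to be left alone.
- steel_bush: Loose steel bush 22 mm across, 14 mm high, on the bench between the rails right of the box, to be left alone.
- felt_disc: Loose green felt pad 39 mm across, 9 mm high, on the bench between the rails, to be left alone.
- hex_key: Loose black hex key 29 x 81 x 5 mm on the bench between the rails, to be left alone.

How it is judged:
On the way, in this order (a step that is already met when the one before it is completed fails the run):
1. the cover is pushed all the way open with the marked valve still open (value of joint cover above 0.168 m and value of joint handle_tee below 0.35 rad), for 0.2 s.
2. the T-shaped handle is pushed over to shut (value of joint handle_tee above 0.92 rad), for 0.2 s.
At the end, for the whole second after the job is handed in: The cover is open to within 12 mm of its stop, the T-shaped handle is within 0.08 rad of its shut stop, both plain handles are still open (below 0.25 rad), and no loose thing lies more than 25 mm from where it was (value of joint cover above 0.168 m and value of joint handle_tee above 0.92 rad and value of joint each of handle_plain_1, handle_plain_2 below 0.25 rad and distance of each of pliers, sanding_block, tape_roll, steel_bush, felt_disc, hex_key, card_box from where it was at the start of the episode below 0.025 m and linear speed of each of pliers, sanding_block, tape_roll, steel_bush, felt_disc, hex_key, card_box below 0.02 m/s); the robot touches nothing.
It fails at once if a plain handle is turned (value of joint any of handle_plain_1, handle_plain_2 above 0.25 rad).
It fails at once if a loose thing is lifted, carried or pushed more than 25 mm from its place (distance of any of pliers, sanding_block, tape_roll, steel_bush, felt_disc, hex_key, card_box from where it was at the start of the episode above 0.025 m).
It fails at once if the marked handle is pushed before the cover is open (value of joint cover below 0.13 m and value of joint handle_tee above 0.35 rad).
It also fails if it takes over 40 s, if anything falls off the work surface, if the arm or the gripper's body presses on something with over 40 N, if the wrist force passes 120 N, or if a joint passes its speed limit or range.

### The arm

A 7-joint arm with a two-finger parallel gripper is mounted at the origin on a cart in front of the work surface, level with it; the furniture and walls round the work are solid. World frame = base frame: x ahead of the robot, y to its left, z up, the work surface at z = 0. Lengths are in m, angles in rad, forces in N, time in s.
With the tool pointing down it reaches from about 0.35 to 0.9 m from the base axis. Payload 19.9 kg.
Tool frame: the origin (TCP) lies between the finger pads; the fingertips stand 19 mm ahead of it and the grasp point (between the pads) is the TCP; z points along the fingers, y is the direction in which the jaws open and shut (so a half turn about z gives the same grasp; the last joint's range is limited). The gripper opens to 94 mm and grips with 3 to 60 N. Pads are 16 mm wide; open, the fingers measure 119 mm over their backs; the gripper's body (75 mm by 177 mm) begins 78 mm behind the grasp point.
Start: joints at [1.216, 0.417, -0.01, 1.614, 0.005, 1.111, -0.053], TCP at [0.193, -0.594, 0.224] pointing down, gripper open.
Joint ranges: [-2.81, 2.81], [-0.39, 2.02], [-1.27, 1.25], [0.06, 2.57], [-1.19, 4.33], [0.19, 2], [-2.82, 2.82]. Speed limits (rad/s): [1.89, 1.89, 2.39, 2.39, 3.01, 3.01, 3.01].

### API

Orientations are given as a 3x3 rotation matrix whose columns are the frame's x, y, z axes.
In Python, from rig import robot gives the robot as it stands. Calls block until the motion is done:
- robot.move_ptp(position, orientation): joint-space move of the TCP to a pose.
- robot.move_linear(position, velocity=0.15, frame=None, threshold=None): straight line of the TCP; frame=None keeps the orientation; velocity is the mean speed in m/s. With threshold (N) it stops when the force on the tool has changed by that much, and returns True; else False.
- robot.goto_joints(angles): joint-space move.
- robot.gripper_to(opening): finger opening in m; the grip force is fixed at half the most; returns when the fingers have stopped.
- robot.pause(seconds).
- robot.ik(position, orientation): joint angles nearest the present ones, or None.
- robot.get_state(): the state.
- robot.grab_frame(name): name is "scene" or "top"; returns the picture (420x560x3 uint8, red, green, blue); there is no depth.
- robot.camera_info(name): a dict with "fx", "fy", "cx", "cy" (pixels), "dist" ([k1, k2, p1, p2, k3] as OpenCV has them; the pictures are not rectified), "rvec" (rotation vector, rad) and "tvec" (3), from world to camera coordinates, as OpenCV has them. Camera axes: x right, y down, z forward; pixel columns grow to the right and rows downward; lengths in m; the calibration is good to about 2 mm. A picture is of the moment at which its call begins. camera_info takes no time and is no camera call.
A pose or a line that the arm cannot do raises robot.PlanningError and nothing moves.
- robot.sign_off(): hands the job in, once; it reports no verdict.
The state is a dict: "time": time; "qpos": joint angles; "joint_vel": joint speeds; "effort": joint torques, N m; "ee_pos": TCP position; "tool_rot": TCP orientation; "force": force on the tool from outside, world axes, zero at the start; "moment": the same for the moment, N m; "opening": finger opening in m.
Only numpy, scipy, OpenCV 4.12 (cv2) and the standard library are available. Lean on these libraries where they do the work, as an engineer would, in place of code of your own. Each camera call takes 0.05 s, during which the arm holds its last target. There are 200 camera calls.

## Working session

There is one attempt and no reset: what is moved stays moved. The work goes in short steps, each a Python script; the robot and the scene stay as the last script left them, time stands still between calls to the robot, and variables do not carry over. Pictures are saved under pics/ and viewed, about 8 in all and at most 12, crops included, and the job is handed in when it is done.

```bash
ls; mkdir -p pics; python3 - <<'E'
from rig import robot
import cv2
for n in("scene","top"):
    cv2.imwrite(f"pics/{n}0.png",robot.grab_frame(n)[:,:,::-1]); print(robot.camera_info(n))
s=robot.get_state();print(s["time"],s["ee_pos"],s["tool_rot"],s["force"])
E
```

```text
pics
{'fx': 430.9146338644432, 'fy': 430.9146338644432, 'cx': 274.642600983606, 'cy': 217.62670371867804, 'dist': array([-0.10352383,  0.        ,  0.        ,  0.        ,  0.        ]), 'rvec': array([ 0.58758294, -2.62228318,  1.27785815]), 'tvec': array([0.38981415, 0.36617945, 0.59276315])}
{'fx': 413.73025919599985, 'fy': 413.73025919599985, 'cx': 278.596875591362, 'cy': 204.5569745664704, 'dist': array([0.02611301, 0.        , 0.        , 0.        , 0.        ]), 'rvec': array([ 2.09529672, -2.14874683,  0.20031526]), 'tvec': array([-0.22672299,  0.55198083,  0.91133974])}
0.1 [ 0.19282511 -0.59419538  0.22388785] [[ 9.51159100e-01  3.08700847e-01 -3.92035205e-04]
 [ 3.08701091e-01 -9.51158548e-01  1.02562049e-03]
 [-5.62777218e-05 -1.09654996e-03 -9.99999397e-01]] [-0.01908245 -0.73549655  0.41161111]
```

View pics/scene0.png

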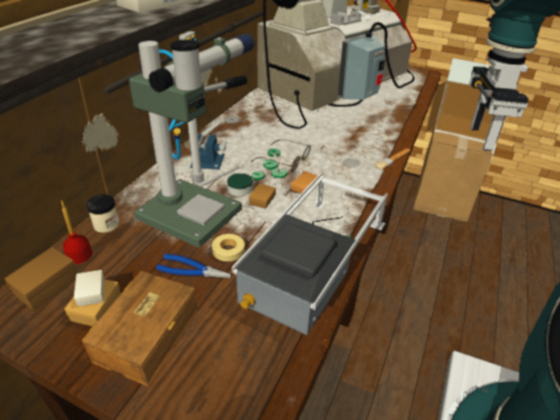

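View pics/top0.png

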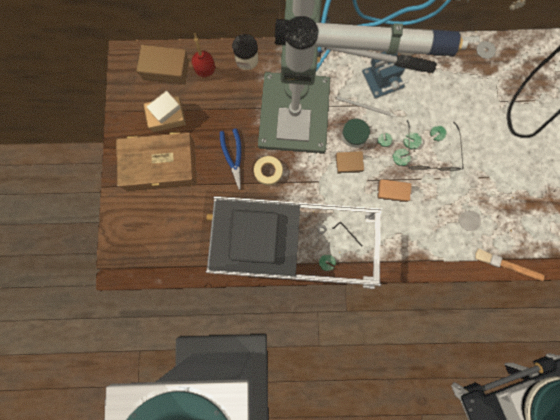

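```bash
python3 - <<'E'
import cv2
a=cv2.imread("pics/top0.png")[185:295,200:390]
cv2.imwrite("pics/crop.png",cv2.resize(a,None,fx=4,fy=4,interpolation=cv2.INTER_CUBIC))
E
cat > h.py <<'E'
from rig import robot
import cv2, numpy as np
def px2w(name,px,z):
    c=robot.camera_info(name);K=np.array([[c["fx"],0,c["cx"]],[0,c["fy"],c["cy"]],[0,0,1]])
    u=cv2.undistortPoints(np.array(px,float).reshape(-1,1,2),K,c["dist"]).reshape(-1,2)
    R=cv2.Rodrigues(c["rvec"])[0];o=-R.T@c["tvec"]
    d=np.c_[u,np.ones(len(u))]@R
    return o+d*((np.asarray(z)-o[2])/d[:,2])[:,None]
def w2px(name,P):
    c=robot.camera_info(name);K=np.array([[c["fx"],0,c["cx"]],[0,c["fy"],c["cy"]],[0,0,1]])
    return cv2.projectPoints(np.array(P,float).reshape(-1,3),c["rvec"],c["tvec"],K,c["dist"])[0].reshape(-1,2)
E
```

```text
(no output)
```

View pics/crop.png

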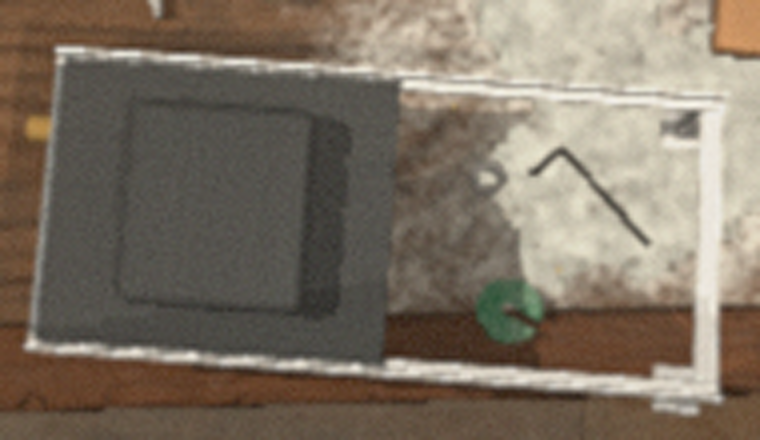

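```bash
python3 - <<'E'
from h import *
C=lambda L:[(200+(u+.5)/4-.5,185+(v+.5)/4-.5) for u,v in L]
r=px2w("top",C([(57,46),(25,348),(724,97),(718,398)]),[.092]*4)
p=px2w("top",C([(130,98),(312,112),(300,314),(115,298)]),[.1095]*4)
c=px2w("top",C([(62,58),(35,342),(400,80),(383,362)]),[.0885]*4)
np.set_printoptions(precision=4,suppress=True)
print(r,p,c,sep="\n")
yaw=lambda d:np.arctan2(-d[0],d[1])
for a,b in((r[2],r[0]),(r[3],r[1]),(p[1],p[0]),(p[2],p[3])):
    print("yaw",yaw(a-b) if 0 else np.arctan2(-(b-a)[0],(b-a)[1]),np.linalg.norm(b-a))
print(np.linalg.norm(r[0]-r[1]),p.mean(0),c.mean(0))
E
```

```text
[[ 0.5613 -0.0962  0.092 ]
 [ 0.395  -0.0797  0.092 ]
 [ 0.5229 -0.4667  0.092 ]
 [ 0.3593 -0.4516  0.092 ]]
[[ 0.5275 -0.1388  0.1095]
 [ 0.5173 -0.2379  0.1095]
 [ 0.4085 -0.2288  0.1095]
 [ 0.4194 -0.1305  0.1095]]
[[ 0.5551 -0.0984  0.0885]
 [ 0.3981 -0.0845  0.0885]
 [ 0.5378 -0.2875  0.0885]
 [ 0.3826 -0.2729  0.0885]]
yaw -0.10331350996306542 0.372483399243672
yaw -0.09551763739696026 0.3735767759823036
yaw -0.10332047334535793 0.0995842770236274
yaw -0.11095297215484153 0.09897509029485194
0.1671767891587139 [ 0.4682 -0.184   0.1095] [ 0.4684 -0.1858  0.0885]
```

```bash
cat >> h.py <<'E'
yaw=-0.10; ex=np.array([np.cos(yaw),np.sin(yaw),0]); ey=np.array([-np.sin(yaw),np.cos(yaw),0]); O=np.array([.4686,-.184,0])
def W(x,y,z): return O+x*ex+y*ey+np.array([0,0,z])
def B(p): d=np.asarray(p)-O; return np.array([d@ex,d@ey,d[2]])
Rs=[np.c_[s*ey,s*ex,[0,0,-1]] for s in(1,-1)]
E
python3 - <<'E'
from h import *
robot.gripper_to(0.0)
robot.move_linear([.193,-.594,.30])
q=[robot.ik(W(0,.085,.22),R) for R in Rs]; print(q)
now=robot.get_state()["qpos"]
R=min([(np.abs(np.array(a)-now).max(),i) for i,a in enumerate(q) if a is not None])[1];print("R",R)
robot.move_ptp(W(0,.085,.22),Rs[R])
robot.move_linear(W(0,.085,.117),velocity=.1)
s=robot.get_state();print(s["time"],B(s["ee_pos"]),s["force"],s["opening"])
cv2.imwrite("pics/s1.png",cv2.resize(robot.grab_frame("scene")[170:350,200:420,::-1],None,fx=3,fy=3,interpolation=cv2.INTER_CUBIC))
E
```

```text
[array([ 0.66390118,  0.21699009, -0.58883693,  1.93634686,  0.14007602,
        1.02828874, -0.08669436]), array([-0.77482595,  0.30636419,  1.09135155,  1.97720863, -0.31515409,
        1.04176391, -2.78176661])]
R 0
5.4167 [0.00032968 0.08496224 0.1175076 ] [-0.10742957  0.65773603 -0.5175891 ] 0.00022592760466920813
```

View pics/s1.png

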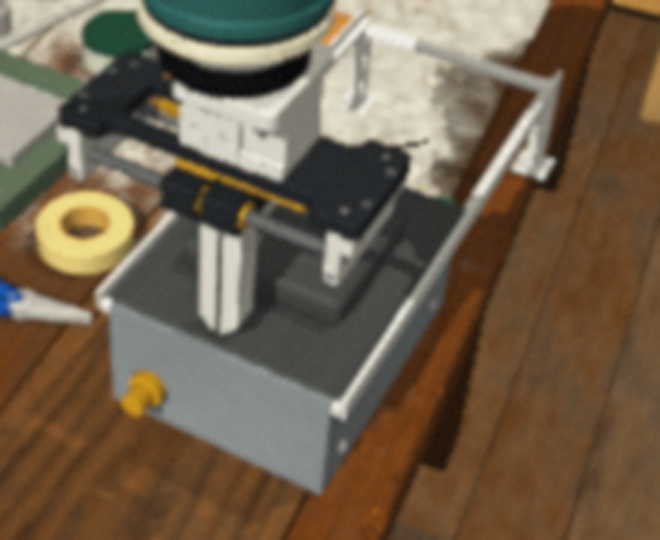

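The closed fingers stand upright just left of the panel's left end face (tips around (220,325) in the crop), clear of it. Now I push.

```bash
python3 - <<'E'
from h import *
st=lambda:(lambda s:print(round(s["time"],2),B(s["ee_pos"]).round(4),s["force"].round(1)))(robot.get_state())
print(robot.move_linear(W(0,-.105,.117),velocity=.06,threshold=25));st()
print(robot.move_linear(W(0,-.135,.117),velocity=.03,threshold=15));st()
robot.pause(.3);st()
robot.move_linear(W(0,-.09,.117));robot.move_linear(W(0,-.09,.22));st()
robot.move_ptp(W(-.03,.19,.25),Rs[0])
cv2.imwrite("pics/t2.png",cv2.resize(robot.grab_frame("top")[185:295,200:390,::-1],None,fx=4,fy=4,interpolation=cv2.INTER_CUBIC))
E
```

```text
False
8.78 [-0.     -0.1049  0.117 ] [2.4 2.3 0.6]
True
9.36 [-1.000e-04 -1.178e-01  1.167e-01] [1.5 3.1 2.6]
9.66 [-1.000e-04 -1.176e-01  1.165e-01] [-0.3 -0.2  0.7]
10.82 [-0.0005 -0.0901  0.2192] [-0.5  0.1 -0.2]
```

View pics/t2.png

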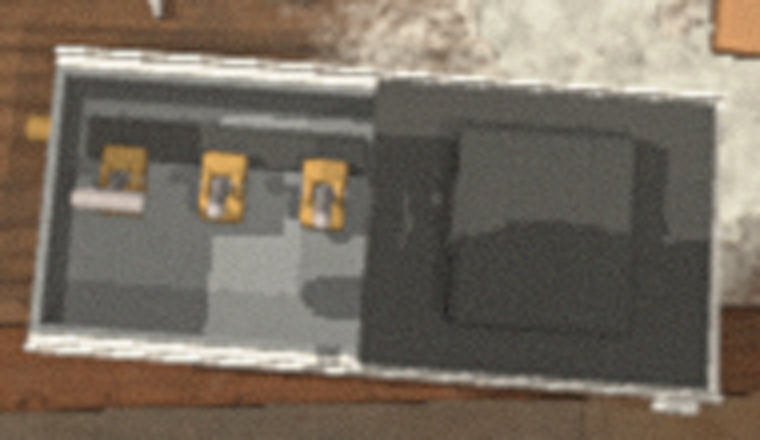

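```bash
python3 - <<'E'
from h import *
C=lambda L:[(200+(u+.5)/4-.5,185+(v+.5)/4-.5) for u,v in L]
for p in px2w("top",C([(378,80),(360,362),(455,122),(637,136),(632,335),(443,318),(107,199),(72,198),(143,201)]),[.0885]*2+[.1095]*4+[.0706]*3): print(B(p).round(4))
E
```

```text
[ 0.0782 -0.0838  0.0885]
[-0.0776 -0.0847  0.0885]
[ 0.0541 -0.1267  0.1095]
[ 0.0538 -0.2255  0.1095]
[-0.053  -0.2269  0.1095]
[-0.0517 -0.1266  0.1095]
[0.0023 0.0632 0.0706]
[0.0014 0.0829 0.0706]
[0.0027 0.0429 0.0706]
```

The cover is open by about 0.178 m. The T handle is the leftmost one: its crossbar runs from (72,198) to (143,201) in the crop, at box (0.002, 0.062).

```bash
python3 - <<'E'
from h import *
st=lambda:(lambda s:print(round(s["time"],2),B(s["ee_pos"]).round(4),s["force"].round(1)))(robot.get_state())
y=.061
robot.move_linear(W(-.034,y,.20));st()
print(robot.move_linear(W(-.034,y,.082),velocity=.08,threshold=15));st()
print(robot.move_linear(W(.012,y,.082),velocity=.04,threshold=25));st()
print(robot.move_linear(W(.032,y,.082),velocity=.02,threshold=15));st()
robot.pause(.3);st()
robot.move_linear(W(-.02,y,.082),velocity=.1);robot.move_linear(W(-.02,y,.2));st()
robot.move_ptp(W(-.03,.19,.25),Rs[0])
cv2.imwrite("pics/t3.png",cv2.resize(robot.grab_frame("top")[185:295,200:390,::-1],None,fx=4,fy=4,interpolation=cv2.INTER_CUBIC))
E
```

```text
13.04 [-0.0338  0.0617  0.2003] [ 0.8 -0.6 -0.8]
False
14.67 [-0.0338  0.0609  0.0824] [ 0.6 -0.5  0.2]
False
15.97 [0.012 0.061 0.082] [-0.9  0.8 -1.2]
True
16.62 [0.0226 0.0609 0.0814] [-4.1  0.3  6.6]
16.93 [0.0226 0.0609 0.0814] [-4.1 -0.1  6.9]
18.43 [-0.0203  0.0611  0.1993] [ 1.5  0.1 -0.5]
```

View pics/t3.png

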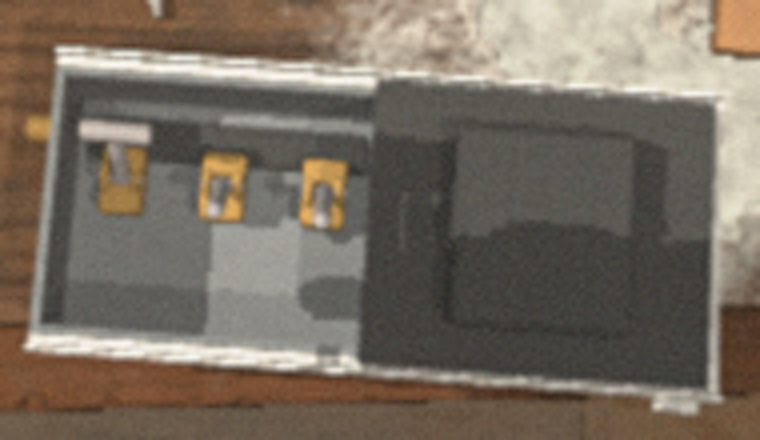

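```bash
python3 - <<'E'
from h import *
C=lambda L:[(200+(u+.5)/4-.5,185+(v+.5)/4-.5) for u,v in L]
for p in px2w("top",C([(115,132)]),[.0706]): print(B(p).round(4))
for a in(.85,.9,.95,1.0):
    t=a-.5; u=(w2px("top",W(.02+.044*np.sin(t),.061,.032+.044*np.cos(t)))[0]-[200,185])*4; print(a,u)
E
```

```text
[0.0406 0.0625 0.0706]
0.85 [114.5743202 139.5910975]
0.9 [115.10153541 136.2357935 ]
0.95 [115.64160351 132.99123833]
1.0 [116.19297461 129.86600363]
```

Vision gives roughly 0.97 rad. A second, firmer push on the crossbar will confirm it's at the stop.

```bash
python3 - <<'E'
from h import *
st=lambda:(lambda s:print(round(s["time"],2),B(s["ee_pos"]).round(4),s["force"].round(1)))(robot.get_state())
y=.061
robot.move_linear(W(-.02,y,.20))
print(robot.move_linear(W(-.02,y,.087),velocity=.1,threshold=15))
print(robot.move_linear(W(.012,y,.087),velocity=.06,threshold=20));st()
print(robot.move_linear(W(.034,y,.087),velocity=.02,threshold=20));st()
robot.pause(.2);st()
robot.move_linear(W(-.02,y,.087),velocity=.1);robot.move_linear(W(-.02,y,.2))
robot.move_ptp(W(-.03,.19,.25),Rs[0]);robot.pause(.3);st()
t=robot.grab_frame("top")[140:295,200:400,::-1]
cv2.imwrite("pics/t4.png",cv2.resize(t,None,fx=3.8,fy=3.8,interpolation=cv2.INTER_CUBIC))
E
```

```text
False
False
22.13 [0.0118 0.0611 0.0868] [ 0.3 -0.3 -0.5]
True
22.93 [0.0267 0.061  0.0867] [-6.4  1.6 14.6]
23.12 [0.0266 0.061  0.0867] [-6.6  0.4 12.7]
25.55 [-0.03    0.1894  0.2496] [0.  0.3 1. ]
```

View pics/t4.png

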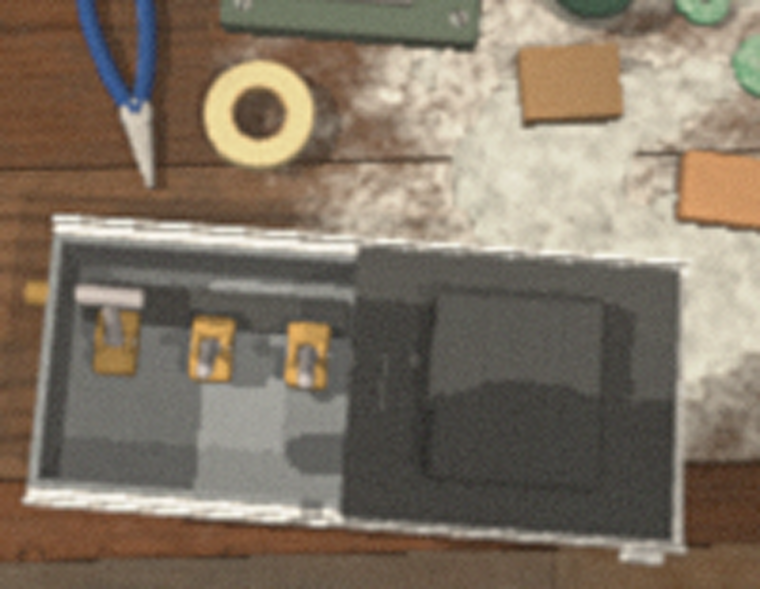

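The crossbar (110,296) hasn't moved after the firmer push, so it is at its stop. The plain handles still lean toward the robot, the cover is open, and the loose things visible in this crop are in place.

```bash
python3 -c "
from rig import robot
robot.sign_off()"
```

```text
the job is handed in; nothing more can be done
```

I pushed the cover fully open, then pushed the T-shaped handle (the leftmost of the three) over to its shut stop, and handed the job in at about 26 s. No verdict was reported.

- **Cover:** the last image measurement puts it about 0.178 m open, against the 0.168 m needed. The push ended on a force stop.
- **T-handle:** the image put it at about 0.97 rad. That margin over the required 0.92 is close to the image error, so I pushed once more, harder. Both pushes ended on a force stop (15 N, then 20 N), and the crossbar had not moved between pictures, so I take it to be at its stop.
- **Forces in the second push:** the force was mostly upward (about 13 N up against 7 N back), so the fingers were partly riding on the bar or rod.
- **Plain handles and loose things:** both plain handles still lean toward the robot. The pliers, tape roll and the blocks in the last picture look unmoved. The open cover hides the steel bush, felt disc and hex key, so I couldn't check them, but the fingers never went near them.
- **Arm:** it was clear of everything at hand-in, with tool forces of 1 N or less.

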